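# Shut and lift out the red LED cassette

### The job

The red LED cassette sits in its bench holder with its clear lid ajar. Press the lid down until it is fully shut, then pinch the cassette's two yellow side catches together and lift it straight out of the holder. Finish while still holding it by the pinched catches, upright and about 10 cm above where it sat, with the lid still shut; leave the green cassette, the screwdriver, the parts box and the spool alone.

Things in the scene. Friction and masses are not known exactly. Their poses are not given: they have to be found in the camera images.
- red_holder: fixed grey holder of the red cassette, 140 x 90 mm base plate 8 mm thick, on the table; origin at the centre of its underside, z up, x along the cassette's length, y across from catch to catch. Highest parts: two aluminium side walls, 44 mm long, at 30 to 43 mm either side of the middle, top 36 mm above the table, whose ledges hook over the catches
- red_grip (a point): point midway between the red cassette's two yellow catch tabs, 56 mm above its underside (64 mm above the table when seated), at mid-length; axes: x along the length (from the lid's free edge to its hinge), y from catch to catch, z up. Tabs: upright plates 24 mm long, 5 mm thick, reaching 72 mm above the underside; outer faces 58 mm apart at rest, 42 mm fully pinched
- red_tray (a point): centre of the red cassette's tray, 20 mm above its underside, same axes as red_grip. Tray 110 mm long (x), 30 mm wide (y), 40 mm high; with the 4 mm clear lid shut its top is 44 mm above the underside. It stands on the holder's base plate, 8 mm above the table. Whole weight 0.12 to 0.21 kg
- red_left (a joint): catch tab on the red cassette's +y side: 0 out (its hook under the holder's ledge), 0.008 m fully pinched in; the hook is free of the ledge from about 0.004 m. Sprung outwards, 1.6 N at rest to 4.8 N fully in
- red_right (a joint): catch tab on the red cassette's -y side, the same: 0 out, 0.008 m fully pinched in
- red_lid (a joint): angle of the red cassette's pale clear lid, its free edge red: 0 fully shut, grows as its free edge (towards the cassette's -x end) rises. It hinges about a line along y at 52 mm to +x of the cassette's middle, 42 mm above its underside; a stiff hinge (under 1 N at the free edge) keeps it where it is left
- red_lid_edge (a point): point on the top face of the red cassette's lid, at its middle line, 95 mm from the hinge and 12 mm from the free edge: a good place to press. When shut it lies 43 mm to -x of the cassette's middle and 52 mm above the table
- green_grip (a point): the like point between the catch tabs of the green cassette, which is the same in size and stands in a holder of its own with its lid shut; leave it alone
- tester: small screwdriver with a red handle, 170 mm long, lying on the table; leave it alone
- parts_box: clear open sorting box with LEDs, 100 x 160 x 35 mm, on the table; origin at the centre of its underside; leave it alone
- wire_spool: grey spool, 56 mm across and 40 mm high, standing on the table; origin at the centre of its underside; leave it alone
Mind the look-alikes: they are no part of the job. What is shaped like the red_holder but brown is not meant.

How it is judged:
By the outcome, as a careful person would: the job done as asked, in the order asked, and still so for the second after the job is handed in, while the arm keeps its last pose, push and grip.
It also fails if it takes over 45 s, if anything falls off the work surface, if the arm or the gripper's body presses on something with over 40 N, if the wrist force passes 120 N, or if a joint passes its speed limit or range.

### The arm

A 6-joint arm with a two-finger parallel gripper is mounted at the origin on the work surface. World frame = base frame: x ahead of the robot, y to its left, z up, the work surface at z = 0. Lengths are in m, angles in degrees, forces in N, time in s.
With the tool pointing down it reaches from about 0.3 to 0.75 m from the base axis. Payload 8.5 kg.
Tool frame: the origin (TCP) lies on the centre line of the jaws, within the pads' length; the fingertips stand 22 mm ahead of it and the grasp point (between the pads) lies 3 mm ahead of it (env.tip_reach is the distance from the TCP to the fingertips, in m); y points along the fingers, z is the direction in which the jaws open and shut, and the axes are right-handed (so a half turn about y gives the same grasp; the last joint's range is limited). The gripper opens to 85 mm and grips with 20 to 120 N. Pads are 22 mm wide; open, the fingers measure 114 mm over their backs; the gripper's body (76 mm by 85 mm) begins 54 mm behind the grasp point. The pads swing forward as they close: fully open they stand 13 mm farther back than shut.
Start: joints at [58.711, 21.807, 74.336, -0, 83.858, -12.336], TCP at [0.179, 0.52, 0.253] pointing down, gripper open.
Joint ranges: [-178.18, 178.18], [-50.72, 133.34], [12.68, 142.11], [-81.47, 261.47], [9.98, 163.14], [-165.26, 165.26]. Speed limits (degrees/s): [136.94, 136.94, 180, 180, 180, 180].

### API

Orientations are given as a 3x3 rotation matrix whose columns are the frame's x, y, z axes.
In Python, from rig import env, get_image gives the robot as it stands. The module is installed in compiled form; this text tells all that it offers.
- The arm moves only by the tool carry_out, never from a script. Its argument "targets" is a list that holds one entry, the list of rows, each a list of 7 numbers: the closure, from 0 (fully open) to 1 (shut), then the shift along the world's x, y, z in mm, then the turn, a rotation vector about the world's x, y, z in degrees. In form: [[[claw, dx, dy, dz, ax, ay, az], ...]]. A call has 1 to 20 rows; each row is the pose to reach, as a shift and turn from the pose commanded when the call began; what a row does not reach only later rows make up. A row lasts 1/12 s, in which the tool goes at most 41.7 mm and 7.16 degrees, less where a joint would pass 70% of its speed; a pose out of reach is approached as far as the arm can. A call with a gripper value outside its range is refused whole. The fingers move at their own pace and stop on an object; "squeeze" is the grip in N (left out, the last holds). Time passes only in rows, so rows that repeat a pose let the fingers close. It gives the time, the measured TCP pose, the force and the opening at its end, in the units of the state.
- env.observe(): the state, without advancing time (a new reading comes with each control period).
- get_image(name): name is "side" or "top"; returns a dict with "img" (480x640x3 uint8, red, green, blue), "fx", "fy", "cx", "cy" (pixels), "k1" (the pictures are not rectified: a ray, as slopes to the right and down, at radius r is drawn at 1 + k1 r^2 times it, then the intrinsics apply), "rvec" (rotation vector, rad) and "tvec" (3), from world to camera coordinates, as OpenCV has them. Camera axes: x right, y down, z forward; pixel columns grow to the right and rows downward; lengths in m; the calibration is good to about 2 mm. A picture is of the moment at which its call begins. There is no depth.
- env.close_job(): hands the job in, once; it reports no verdict.
The state is a dict: "time_s": time; "q": joint angles; "qvel": joint speeds; "joint_efforts": joint torques, N m; "position": TCP position; "tool_rot": TCP orientation; "ft_force": force on the tool from outside, world axes, zero at the start; "wrist_torque": the same for the moment, N m; "grip_width": finger opening in m.
Only numpy, scipy, OpenCV 4.12 (cv2) and the standard library are available. Lean on these libraries where they do the work, as an engineer would, in place of code of your own. Each camera call takes 0.05 s, during which the arm holds its last target.

## Working session

There is one attempt and no reset: what is moved stays moved. The work goes in short steps, Python scripts to look and compute and a tool call to move; the robot and the scene stay as the last step left them, time stands still between calls to the robot, and variables do not carry over. Pictures are saved under pics/ and viewed, and the job is handed in when it is done.

Besides the shell and the picture viewer there is one more tool, called after ">>>" as name(argument=value, ...), one argument or row to a line, values as JSON. carry_out: Moves the arm, as the interface text tells. Its arguments: {"type":"object","properties":{"targets":{"type":"array"},"squeeze":{"type":"number"}},"required":["targets"]}

```bash
mkdir -p pics; ls; python3 - <<'E'
from rig import env,get_image
import cv2
o=env.observe()
for k,v in o.items(): print(k,v)
print(env.tip_reach)
for n in("side","top"):
    d=get_image(n); cv2.imwrite(f"pics/{n}0.png",d["img"][:,:,::-1]); print({k:v for k,v in d.items() if k!="img"})
E
```

```text
pics
time_s 0.0
q [ 5.87118093e+01  2.18420498e+01  7.43861879e+01  2.15817594e-03
  8.38578135e+01 -1.23369853e+01]
qvel [-0.07406023  0.00158152 -0.01010172 -0.02238802 -0.16023205  0.04960744]
joint_efforts [ 7.72140975e-04 -4.48467493e+01 -2.31278694e+01 -1.53046922e-04
  4.80749950e-03 -2.18055099e-06]
position [0.17848319 0.51995401 0.25269338]
tool_rot [[ 9.45794032e-01 -8.11993100e-04  3.24766054e-01]
 [-3.24766872e-01 -1.26400198e-03  9.45793255e-01]
 [-3.57472662e-04 -9.99998871e-01 -1.45919399e-03]]
ft_force [-0.37391001  0.58286552 -0.59153741]
wrist_torque [ 0.03793967 -0.01482233 -0.0266035 ]
grip_width 0.08546850602352189
0.022
{'fx': 543.6881639754445, 'fy': 543.6881639754445, 'cx': 326.2558299694584, 'cy': 242.99580987658973, 'k1': -0.015087931687011624, 'rvec': array([ 2.25430582, -0.53630538,  0.2491714 ]), 'tvec': array([-0.44998988,  0.27453585,  1.01324422])}
{'fx': 451.8406396702358, 'fy': 451.8406396702358, 'cx': 329.22454405112165, 'cy': 242.49837813585148, 'k1': -0.11627209075614013, 'rvec': array([ 2.19943316, -2.17314136,  0.07528385]), 'tvec': array([0.05913054, 0.58230985, 1.03783547])}
```

View pics/side0.png

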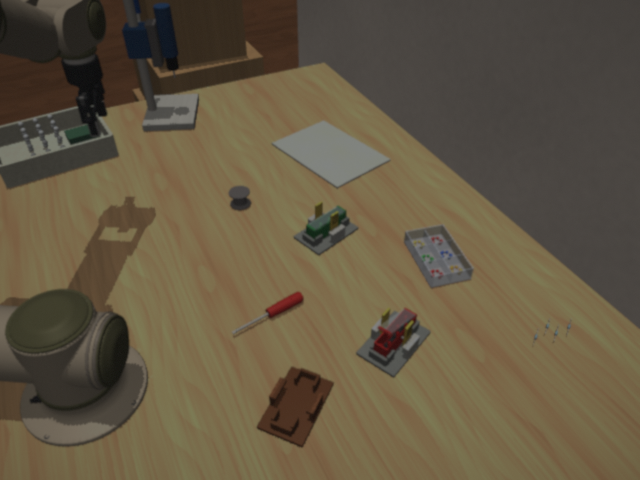

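View pics/top0.png

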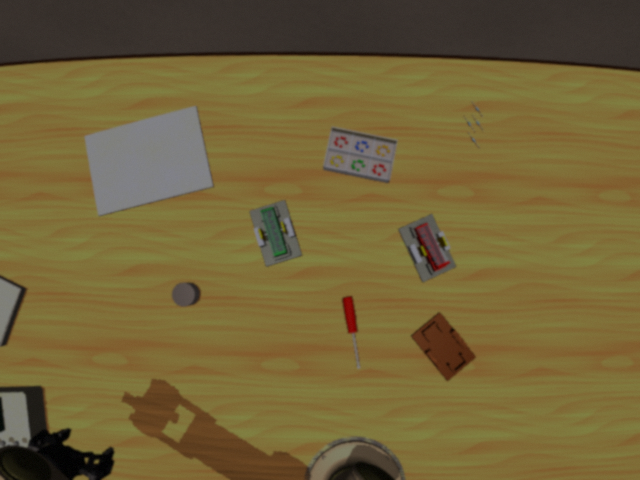

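The red cassette is at about (428,248) in the top view and (394,340) in the side view. The brown decoy sits below it. I'll zoom in next.

```bash
cat > h.py <<'E'
import numpy as np,cv2
from rig import env,get_image
def cam(d):
    R,_=cv2.Rodrigues(np.array(d["rvec"])); return R,np.array(d["tvec"])
def ray(d,u,v):
    R,t=cam(d); xd=np.array([(u-d["cx"])/d["fx"],(v-d["cy"])/d["fy"]]); x=xd.copy()
    for _ in range(20): x=xd/(1+d["k1"]*(x@x))
    return -R.T@t, R.T@np.array([x[0],x[1],1])
def onz(d,u,v,z):
    c,r=ray(d,u,v); return c+r*(z-c[2])/r[2]
def tri(d1,p1,d2,p2):
    c1,r1=ray(d1,*p1);c2,r2=ray(d2,*p2)
    s=np.linalg.lstsq(np.c_[r1,-r2],c2-c1,rcond=None)[0]
    a=c1+r1*s[0];b=c2+r2*s[1]; return (a+b)/2,np.linalg.norm(a-b)
def proj(d,P):
    R,t=cam(d); p=R@np.array(P)+t; x=p[:2]/p[2]; x=x*(1+d["k1"]*(x@x))
    return np.array([d["fx"]*x[0]+d["cx"],d["fy"]*x[1]+d["cy"]])
def crop(d,c,h,name,s=8):
    x,y=int(c[0]),int(c[1]); w=int(h*4/3)
    im=d["img"][max(0,y-h):y+h,max(0,x-w):x+w,::-1]
    cv2.imwrite(name,cv2.resize(im,None,fx=s,fy=s,interpolation=cv2.INTER_CUBIC)); print(name,"origin",max(0,x-w),max(0,y-h),"scale",s)
E
python3 - <<'E'
from h import *
for n,c in(("top",(428,248)),("side",(394,338))):
    d=get_image(n); crop(d,c,37,f"pics/{n}z0.png")
    x,y=c
    hsv=cv2.cvtColor(d["img"],cv2.COLOR_RGB2HSV)[y-45:y+45,x-50:x+50]
    for nm,lo,hi in(("yellow",(20,170,60),(32,255,255)),("red",(170,120,50),(180,255,255)),("red0",(0,150,50),(6,255,255))):
        m=cv2.inRange(hsv,lo,hi); N,l,s,ce=cv2.connectedComponentsWithStats(m)
        for i in range(1,N):
            if s[i,4]>5: print(n,nm,s[i],ce[i]+[x-50,y-45])
E
```

```text
pics/topz0.png origin 379 211 scale 8
top yellow [64 35  5  7 14] [443.78571429 241.        ]
top yellow [42 43  7 10 36] [423.19444444 250.47222222]
top red [38 24  5  7 13] [418.15384615 229.92307692]
top red [44 36  4  6 10] [423.8 241.4]
top red [51 48  3  7  9] [430.11111111 253.88888889]
top red [61 59  6  3  7] [441.28571429 262.85714286]
top red0 [37 20 12  7 25] [420.8 225.8]
top red0 [ 38  28  34  40 158] [431.86708861 256.92405063]
pics/sidez0.png origin 345 301 scale 8
side red [31 53  4  4  6] [376.33333333 347.5       ]
side red0 [68 25  3  3  6] [413.33333333 318.83333333]
side red0 [ 30  34  30  29 376] [387.18351064 341.2606383 ]
```

```bash
ls pics
```

```text
side0.png
sidez0.png
top0.png
topz0.png
```

View pics/topz0.png

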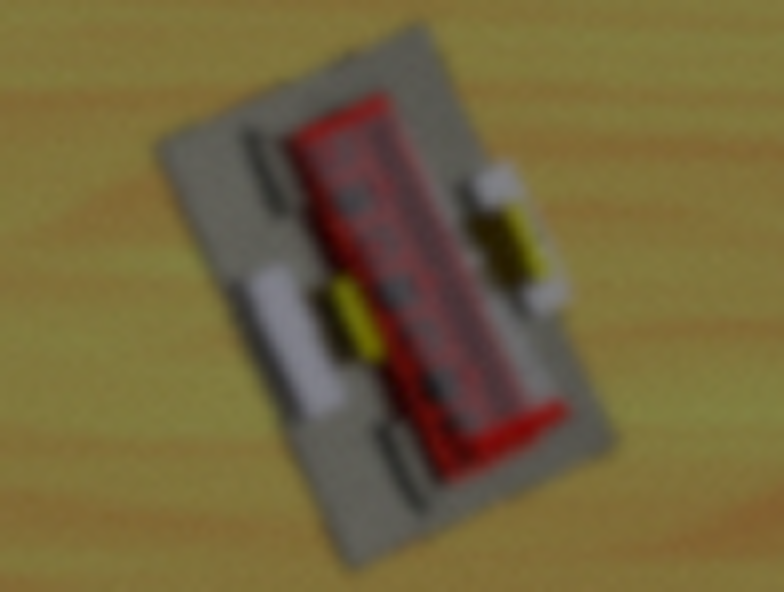

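View pics/sidez0.png

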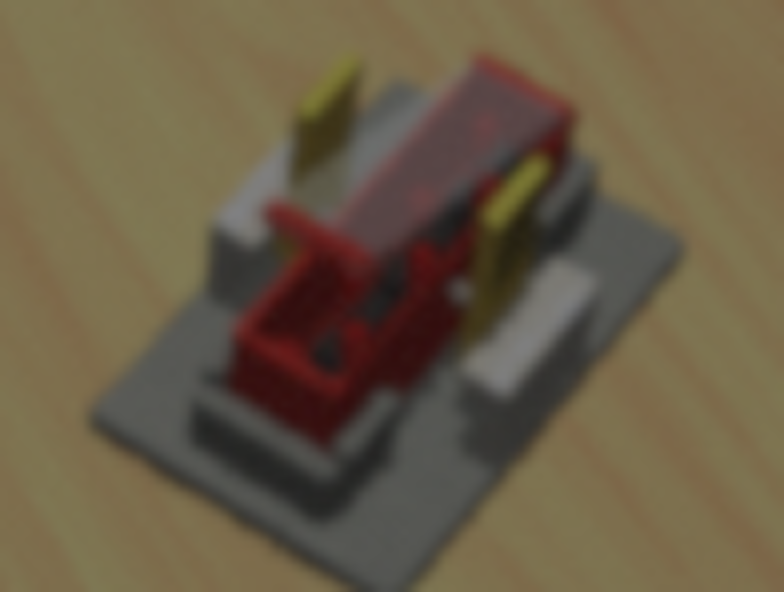

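```bash
cat >> h.py <<'E'
def c2i(p,o,s=8): return (o[0]+(p[0]+.5)/s-.5, o[1]+(p[1]+.5)/s-.5)
E
python3 - <<'E'
from h import *
t=get_image("top"); s=get_image("side")
T=(379,211);S=(345,301)
C=[onz(t,*c2i(p,T),.008) for p in((160,145),(425,20),(615,445),(345,570))]
C=np.array(C); print(C.round(4),"mean",C.mean(0)); print([np.linalg.norm(C[i]-C[(i+1)%4]).round(4) for i in range(4)])
CS=np.array([onz(s,*c2i(p,S),.008) for p in((92,415),(400,75),(685,245),(390,600))]);print("side",CS.round(4))
for a,b in(((0,3),"left"),((1,2),"r")):
    v=C[a[0]]-C[a[1]]; print(b,np.degrees(np.arctan2(v[1],v[0])))
v=C[0]-C[1];print("y dir +",np.degrees(np.arctan2(v[1],v[0])))
# tabs
for n,p,q in(("L",(358,318),(330,88)),("R",(528,243),(525,180))):
    print(n,onz(t,*c2i(p,T),.08).round(4),onz(s,*c2i(q,S),.08).round(4),tri(t,c2i(p,T),s,c2i(q,S)))
# lid edge bar ends
for n,p,q in(("a",(470,445),(360,265)),("b",(565,408),(275,212))):
    print(n,tri(t,c2i(p,T),s,c2i(q,S)))
E
```

```text
[[ 0.6173 -0.0985  0.008 ]
 [ 0.656  -0.1784  0.008 ]
 [ 0.5294 -0.2352  0.008 ]
 [ 0.4917 -0.1539  0.008 ]] mean [ 0.57361938 -0.16649317  0.008     ]
[np.float64(0.0888), np.float64(0.1387), np.float64(0.0896), np.float64(0.1373)]
side [[ 0.4911 -0.1567  0.008 ]
 [ 0.6183 -0.0971  0.008 ]
 [ 0.653  -0.1785  0.008 ]
 [ 0.5281 -0.2355  0.008 ]]
left 23.80913406573791
r 24.191861708316637
y dir + 115.8326759951761
L [ 0.5626 -0.1427  0.08  ] [ 0.5614 -0.1431  0.08  ] (array([ 0.56221769, -0.14265953,  0.07918581]), np.float64(0.0008864050570943048))
R [ 0.584  -0.1906  0.08  ] [ 0.5879 -0.1885  0.08  ] (array([ 0.58478041, -0.19032233,  0.08345132]), np.float64(0.002379862070053228))
a (array([ 0.53608847, -0.18157855,  0.06845799]), np.float64(0.018752356230809702))
b (array([ 0.52806654, -0.18950227,  0.10368232]), np.float64(0.021093062498920862))
```

```bash
python3 - <<'E'
from h import *
t=get_image("top"); s=get_image("side")
T=(379,211);S=(345,301)
for p,q in(((470,445),(275,212)),((565,408),(360,265))):
    P,e=tri(t,c2i(p,T),s,c2i(q,S)); r=P[:2]-[.573,-.1667]; ex=np.array([.91,.4147]); ey=np.array([-.4147,.91])
    print(P.round(4),e.round(4),"local",(r@ex).round(4),(r@ey).round(4))
E
```

```text
[ 0.5275 -0.173   0.0842] 0.0002 local -0.044 0.0131
[ 0.5367 -0.1981  0.0877] 0.0029 local -0.0461 -0.0135
```

>>> carry_out(
  targets=[
    [[1,18,-35,0,0,0,-7],[1,36,-70,0,0,0,-14],[1,54,-106,0,0,0,-20.5],[1,71,-141,0,0,0,-27],[1,89,-176,0,0,0,-34],[1,106,-211,0,0,0,-41],[1,124,-246,0,0,0,-48],[1,142,-282,0,0,0,-55],[1,160,-317,0,0,0,-61.5],[1,177,-352,0,0,0,-68],[1,195,-387,0,0,0,-75],[1,213,-423,0,0,0,-82],[1,231,-458,0,0,0,-89],[1,248,-493,0,0,0,-96],[1,266,-528,0,0,0,-102.5],[1,284,-563,0,0,0,-109],[1,302,-599,0,0,0,-116],[1,319,-634,0,0,0,-123],[1,337,-669,0,0,0,-130],[1,355,-704.5,0,0,0,-136.5]],
  ],
  squeeze=30,
)

```text
time_s: 2.07
position: [0.5341, -0.1863, 0.2533]
tool_rot: [[-0.912, 0.0, 0.41], [-0.41, 0.0, -0.912], [-0.0, -1.0, -0.0]]
ft_force: [0.4, 0.3, -0.4]
grip_width: -0.0001
```

The lid's free edge measures about 86 mm high at local x of about -45 mm, which means it's about 20° open. I'll descend over it.

>>> carry_out(
  targets=[
    [[1,0,0,-30,0,0,0],[1,0,0,-60,0,0,0],[1,0,0,-90,0,0,0],[1,0,0,-115,0,0,0],[1,0,0,-128,0,0,0],[1,0,0,-128,0,0,0],[1,0,0,-128,0,0,0]],
  ],
)

```text
time_s: 2.65
position: [0.5337, -0.1844, 0.1253]
tool_rot: [[-0.91, -0.001, 0.415], [-0.415, 0.0, -0.91], [0.0, -1.0, -0.001]]
ft_force: [-0.5, -0.0, 0.3]
grip_width: -0.0002
```

```bash
python3 - <<'E'
from h import *
o=env.observe(); print(o["position"],o["tool_rot"].round(4) if hasattr(o["tool_rot"],"round") else o["tool_rot"],o["q"],o["ft_force"])
for n,c in(("top",(428,248)),("side",(394,325))):
    d=get_image(n); crop(d,c,45,f"pics/{n}1.png",6)
    print(proj(d,o["position"]-np.array([0,0,.022])))
E
```

```text
[ 0.53367896 -0.18437666  0.1253351 ] [[-9.096e-01 -6.000e-04  4.154e-01]
 [-4.154e-01  4.000e-04 -9.096e-01]
 [ 4.000e-04 -1.000e+00 -6.000e-04]] [-3.10706253e+01  3.02756719e+01  8.29739395e+01  1.10609637e-03
  6.67920034e+01  3.43840528e+01] [-0.47654146 -0.02725879  0.2869455 ]
pics/top1.png origin 368 203 scale 6
[444.56027844 263.28042728]
pics/side1.png origin 334 280 scale 6
[385.78929226 323.60970573]
```

View pics/side1.png

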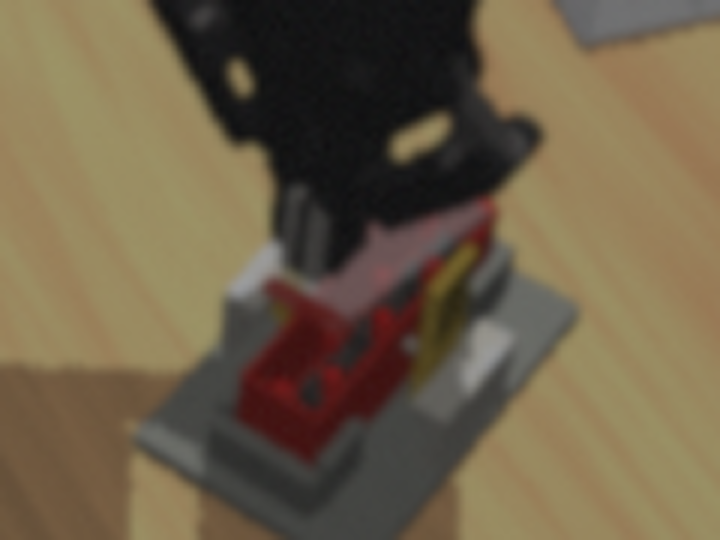

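View pics/top1.png

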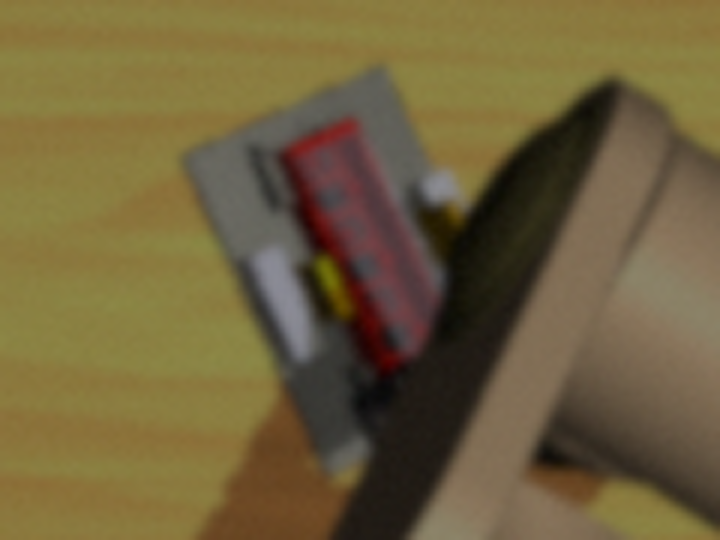

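The fingertips at side crop (311,262) match the projection and sit just above the lid's red free edge. I'll press down in steps.

>>> carry_out(
  targets=[
    [[1,0,0,-10,0,0,0],[1,0,0,-18,0,0,0],[1,0,0,-26,0,0,0],[1,0,0,-34,0,0,0],[1,0,0,-42,0,0,0],[1,0,0,-48,0,0,0],[1,0,0,-48,0,0,0]],
  ],
)

```text
time_s: 3.33
position: [0.5331, -0.184, 0.0758]
tool_rot: [[-0.91, -0.002, 0.415], [-0.415, 0.001, -0.91], [0.001, -1.0, -0.002]]
ft_force: [0.1, -0.2, -0.4]
grip_width: 0.0002
```

>>> carry_out(
  targets=[
    [[1,0,0,-1,0,0,0],[1,0,0,-2,0,0,0],[1,0,0,-3,0,0,0],[1,0,0,-3,0,0,0]],
  ],
)

```text
time_s: 3.67
position: [0.5337, -0.1844, 0.0744]
tool_rot: [[-0.91, 0.0, 0.415], [-0.415, -0.0, -0.91], [-0.0, -1.0, 0.0]]
ft_force: [-0.3, -0.7, -0.8]
grip_width: -0.0003
```

>>> carry_out(
  targets=[
    [[1,0,0,-0.5,0,0,0],[1,0,0,-1,0,0,0],[1,0,0,-1,0,0,0],[1,0,0,-1,0,0,0]],
  ],
)

```text
time_s: 4.0
position: [0.5337, -0.1844, 0.0737]
tool_rot: [[-0.91, 0.001, 0.415], [-0.415, -0.0, -0.91], [-0.0, -1.0, 0.001]]
ft_force: [-0.3, 0.6, 4.1]
grip_width: -0.0001
```

```bash
python3 - <<'E'
from h import *
o=env.observe(); print(o["position"],o["ft_force"])
d=get_image("side"); crop(d,(394,325),45,f"pics/side2.png",6)
E
```

```text
[ 0.53374951 -0.18441893  0.07371657] [-0.31519411  0.60813168  4.14082956]
pics/side2.png origin 334 280 scale 6
```

View pics/side2.png

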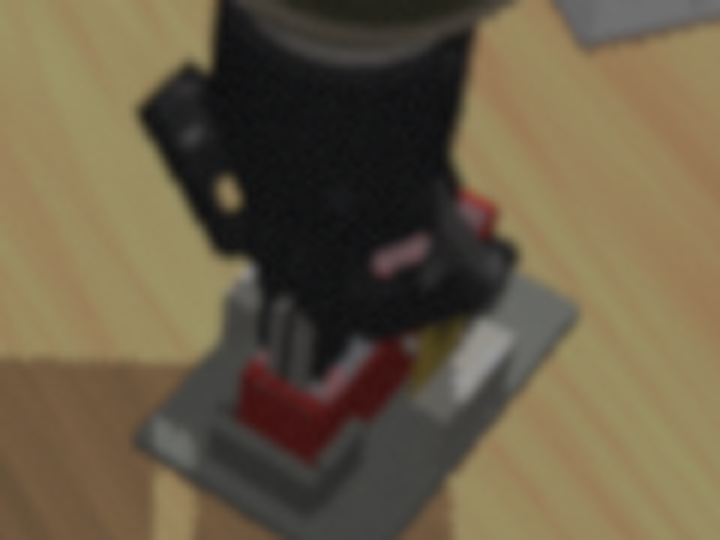

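The lid looks shut, and the tip height of 52 mm matches the expected value. One firmer press.

>>> carry_out(
  targets=[
    [[1,0,0,-0.5,0,0,0],[1,0,0,-0.8,0,0,0],[1,0,0,-0.8,0,0,0],[1,0,0,-0.8,0,0,0]],
  ],
)

```text
time_s: 4.38
position: [0.5338, -0.1845, 0.0733]
tool_rot: [[-0.91, 0.001, 0.415], [-0.415, -0.001, -0.91], [-0.0, -1.0, 0.001]]
ft_force: [-2.4, 0.8, 9.0]
grip_width: -0.0
```

>>> carry_out(
  targets=[
    [[1,0,0,-0.8,0,0,0],[1,0,0,-0.8,0,0,0],[1,0,0,-0.8,0,0,0],[1,0,0,10,0,0,0],[1,0,0,40,0,0,0],[1,0,0,75,0,0,0],[0,0,0,110,0,0,0],[0,-20,20,110,0,0,0],[0,-50,50,110,0,0,0],[0,-80,80,110,0,0,0],[0,-80,80,110,0,0,0]],
  ],
)

```text
time_s: 5.3
position: [0.4482, -0.0995, 0.1817]
tool_rot: [[-0.909, -0.006, 0.417], [-0.417, 0.004, -0.909], [0.004, -1.0, -0.006]]
ft_force: [0.8, -0.7, -0.1]
grip_width: 0.0605
```

```bash
python3 - <<'E'
from h import *
o=env.observe(); print(o["position"],o["ft_force"])
for n,c in(("top",(428,248)),("side",(394,338))):
    d=get_image(n); crop(d,c,37,f"pics/{n}3.png")
E
```

```text
[ 0.44817727 -0.0995384   0.18168838] [ 0.83203436 -0.68309595 -0.13046504]
pics/top3.png origin 379 211 scale 8
pics/side3.png origin 345 301 scale 8
```

View pics/side3.png

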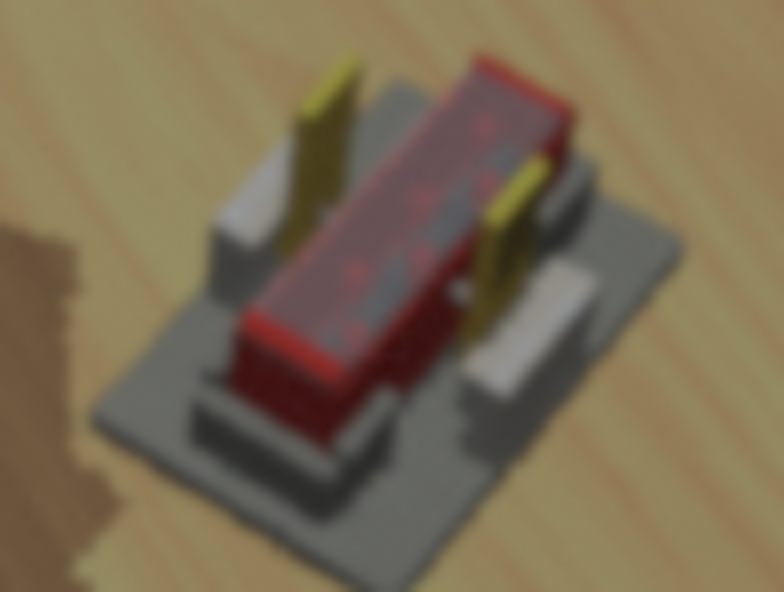

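View pics/top3.png

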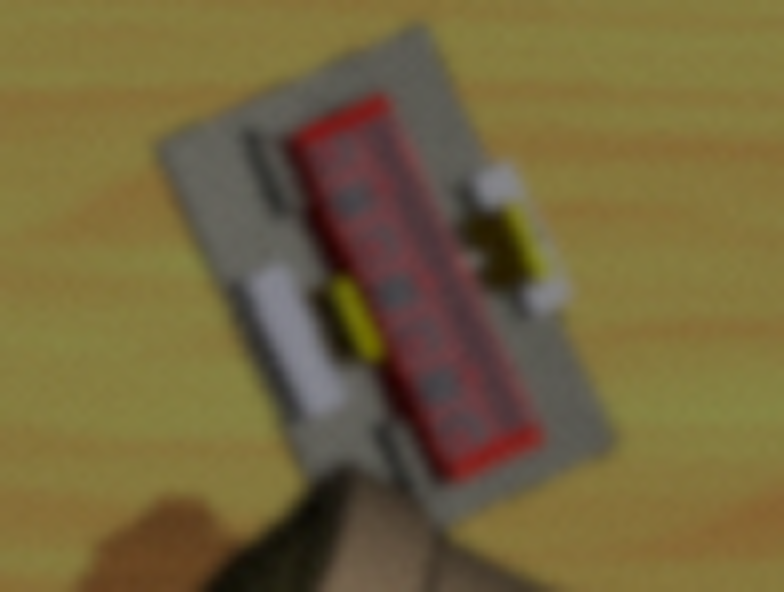

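The lid lies flat on the tray in both views: its free edge is at side crop (290,345) and top crop (500,460). I'll refine the grasp centre before pinching.

```bash
python3 - <<'E'
from h import *
t=get_image("top"); s=get_image("side")
T=(379,211);S=(345,301)
L=np.array([onz(t,*c2i(p,T),.052) for p in((290,135),(388,97),(545,440),(455,480))])
print("lid top",L.mean(0).round(4)); v=L[0]-L[3]; w=L[1]-L[2];print([np.degrees(np.arctan2(a[1],a[0])).round(2) for a in(v,w)],np.linalg.norm(v),np.linalg.norm(L[0]-L[1]))
L=np.array([onz(s,*c2i(p,S),.052) for p in((478,52),(577,108),(340,382),(245,318))])
print("lid side",L.mean(0).round(4)); v=L[0]-L[3]; w=L[1]-L[2];print([np.degrees(np.arctan2(a[1],a[0])).round(2) for a in(v,w)],np.linalg.norm(v),np.linalg.norm(L[0]-L[1]))
def ht(d,p,o): return onz(d,*c2i(p,o),.08)
# tab top outlines: ends
for d,o,ps in((t,T,((343,278),(372,360),(512,206),(543,280))),(s,S,((300,115),(352,62),(493,212),(545,160)))):
    P=np.array([ht(d,p,o) for p in ps]); print(P.round(4),"mid",P.mean(0).round(4),np.linalg.norm(P[0]-P[1]),np.linalg.norm(P[:2].mean(0)-P[2:].mean(0)))
E
```

```text
lid top [ 0.573  -0.1664  0.052 ]
[np.float64(25.8), np.float64(24.76)] 0.10883776411926092 0.0305264780224139
lid side [ 0.5736 -0.1663  0.052 ]
[np.float64(25.56), np.float64(24.95)] 0.10649210247979822 0.029375840631601268
[[ 0.5736 -0.1385  0.08  ]
 [ 0.551  -0.1466  0.08  ]
 [ 0.5943 -0.1861  0.08  ]
 [ 0.5737 -0.1948  0.08  ]] mid [ 0.5731 -0.1665  0.08  ] 0.0240646375985934 0.05258441904929472
[[ 0.5504 -0.1471  0.08  ]
 [ 0.5706 -0.1384  0.08  ]
 [ 0.5757 -0.1933  0.08  ]
 [ 0.5956 -0.1855  0.08  ]] mid [ 0.573  -0.1661  0.08  ] 0.022015753685511296 0.05298864783951536
```

>>> carry_out(
  targets=[
    [[0,30,-15,0,0,0,0.3],[0,60,-31,0,0,0,0.3],[0,90,-47,0,0,0,0.3],[0,119,-62,0,0,0,0.3],[0,119,-62,0,0,0,0.3],[0,119,-62,0,0,0,0.3],[0,119,-62,-20,0,0,0.3],[0,119,-62,-40,0,0,0.3],[0,119,-62,-55,0,0,0.3],[0,119,-62,-65,0,0,0.3],[0,119,-62,-65,0,0,0.3]],
  ],
)

```text
time_s: 6.42
position: [0.5717, -0.1661, 0.1156]
tool_rot: [[-0.908, -0.003, 0.42], [-0.42, 0.002, -0.908], [0.002, -1.0, -0.003]]
ft_force: [-1.3, 0.2, 0.8]
grip_width: 0.0858
```

```bash
python3 - <<'E'
from h import *
o=env.observe(); print(o["position"],o["ft_force"],o["grip_width"])
d=get_image("side"); crop(d,(394,320),45,f"pics/side4.png",6)
E
```

```text
[ 0.57167695 -0.16605721  0.11557179] [-1.32391893  0.24648123  0.84510178] 0.08581296747860104
pics/side4.png origin 334 275 scale 6
```

View pics/side4.png

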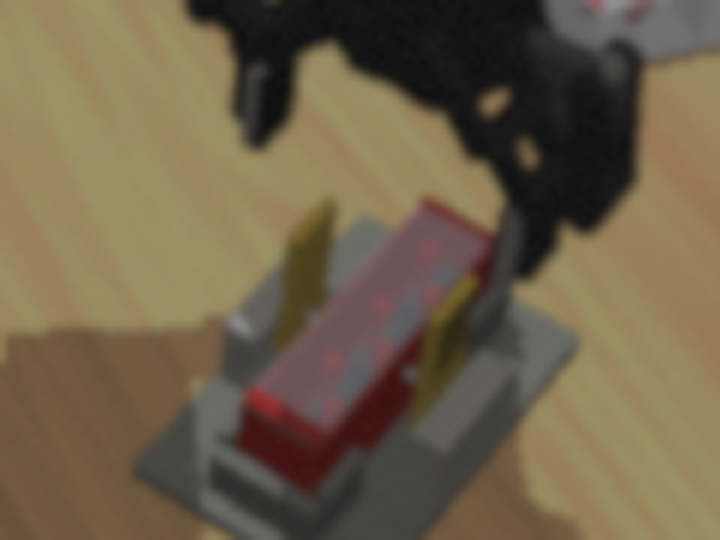

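The fingers straddle the tabs, with tips at crop (258,145) and (525,270). I'll descend and then pinch gently.

>>> carry_out(
  targets=[
    [[0,0,0,-15,0,0,0],[0,0,0,-30,0,0,0],[0,0,0,-42,0,0,0],[0,0,0,-50,0,0,0],[0,0,0,-52,0,0,0],[0,0,0,-52,0,0,0],[0,0,0,-52,0,0,0]],
  ],
)

```text
time_s: 7.05
position: [0.5731, -0.1666, 0.0665]
tool_rot: [[-0.907, 0.001, 0.42], [-0.42, -0.001, -0.907], [-0.001, -1.0, 0.001]]
ft_force: [-0.3, 0.2, -0.5]
grip_width: 0.0855
```

>>> carry_out(
  targets=[
    [[0.25,0,0,0,0,0,0],[0.3,0,0,0,0,0,0],[0.35,0,0,0,0,0,0],[0.4,0,0,0,0,0,0],[0.4,0,0,0,0,0,0],[0.4,0,0,0,0,0,0]],
  ],
  squeeze=30,
)

```text
time_s: 7.55
position: [0.5729, -0.1665, 0.066]
tool_rot: [[-0.907, 0.001, 0.42], [-0.42, -0.0, -0.907], [-0.001, -1.0, 0.001]]
ft_force: [0.5, 1.0, 4.8]
grip_width: 0.0511
```

```bash
python3 - <<'E'
from h import *
o=env.observe(); print(o["position"],o["ft_force"],o["grip_width"],o["wrist_torque"])
f=np.array(o["ft_force"]); ey=np.array([-.42,.9075,0]);print("along ey",f@ey)
d=get_image("side"); crop(d,(394,320),45,f"pics/side5.png",6)
E
```

```text
[ 0.57291332 -0.16647274  0.0660207 ] [0.53847252 1.02125839 4.79621176] 0.051131730996927915 [0.05967607 0.00512347 0.02419533]
along ey 0.700633532784174
pics/side5.png origin 334 275 scale 6
```

View pics/side5.png

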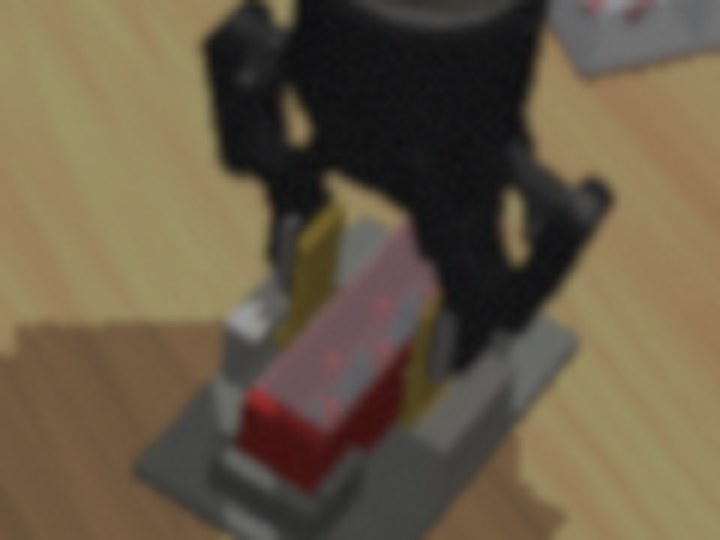

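The pads sit on both tabs and the grip is centred, with a net side force under 1 N. I'll pinch fully.

>>> carry_out(
  targets=[
    [[0.45,0,0,0,0,0,0],[0.5,0,0,0,0,0,0],[0.55,0,0,0,0,0,0],[0.6,0,0,0,0,0,0],[0.7,0,0,0,0,0,0],[0.7,0,0,0,0,0,0],[0.7,0,0,0,0,0,0]],
  ],
  squeeze=40,
)

```text
time_s: 8.18
position: [0.5729, -0.1664, 0.0671]
tool_rot: [[-0.907, 0.001, 0.42], [-0.42, -0.001, -0.907], [-0.001, -1.0, 0.001]]
ft_force: [-2.7, 1.1, 15.5]
grip_width: 0.0374
```

```bash
python3 - <<'E'
from h import *
o=env.observe(); print(o["position"],o["ft_force"],o["grip_width"],o["wrist_torque"])
f=np.array(o["ft_force"]); ey=np.array([-.42,.9075,0]);print("along ey",f@ey)
d=get_image("side"); crop(d,(394,320),45,f"pics/side6.png",6)
E
```

```text
[ 0.57292919 -0.16638829  0.06705055] [-2.66236442  1.11961308 15.50011601] 0.03739339653869341 [ 0.31721164  0.56958664 -0.05054186]
along ey 2.134241927412544
pics/side6.png origin 334 275 scale 6
```

View pics/side6.png

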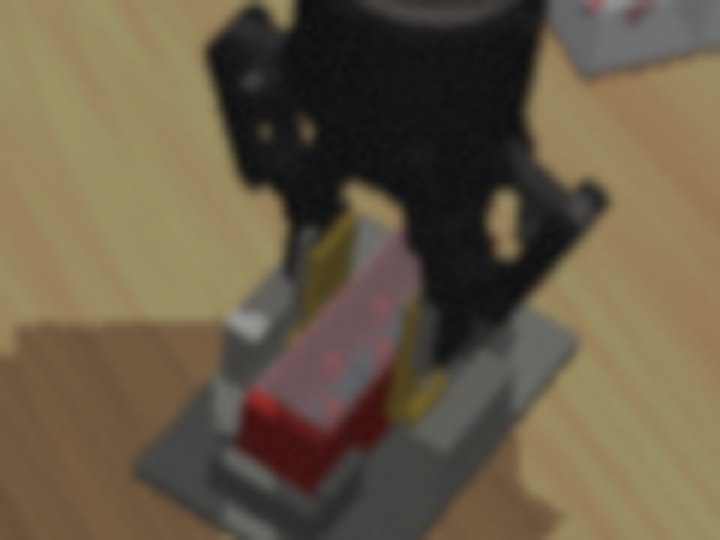

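Both tabs are pinched in and the opening is 37 mm. I'll start lifting slowly.

>>> carry_out(
  targets=[
    [[0.7,0,0,1,0,0,0],[0.7,0,0,2,0,0,0],[0.7,0,0,3,0,0,0],[0.7,0,0,4,0,0,0],[0.7,0,0,5,0,0,0],[0.7,0,0,6,0,0,0],[0.7,0,0,6,0,0,0]],
  ],
)

```text
time_s: 8.82
position: [0.5726, -0.1663, 0.0715]
tool_rot: [[-0.907, -0.0, 0.42], [-0.42, 0.0, -0.907], [0.0, -1.0, -0.0]]
ft_force: [-0.5, 0.8, -1.8]
grip_width: 0.0366
```

```bash
python3 - <<'E'
from h import *
o=env.observe(); print(o["position"],o["ft_force"],o["grip_width"],o["wrist_torque"])
d=get_image("side"); crop(d,(394,320),45,f"pics/side7.png",6)
E
```

```text
[ 0.57261422 -0.16634742  0.07149433] [-0.47351026  0.83064268 -1.79255004] 0.036569202759228446 [-0.0280772   0.00101504  0.03583783]
pics/side7.png origin 334 275 scale 6
```

View pics/side7.png

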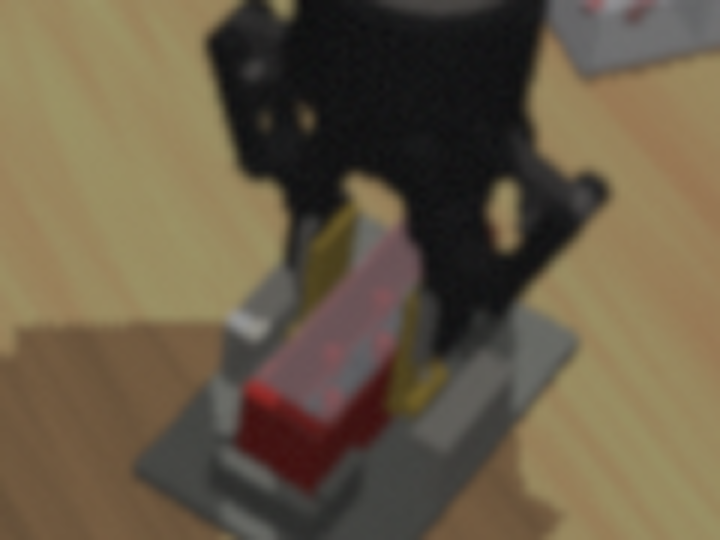

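The force is -1.8 N, which is the cassette's weight, so it has come free. I'll lift in stages to about 100 mm.

>>> carry_out(
  targets=[
    [[0.7,0,0,3,0,0,0],[0.7,0,0,7,0,0,0],[0.7,0,0,12,0,0,0],[0.7,0,0,18,0,0,0],[0.7,0,0,24,0,0,0],[0.7,0,0,30,0,0,0],[0.7,0,0,30,0,0,0]],
  ],
)

```text
time_s: 9.45
position: [0.5732, -0.1666, 0.1032]
tool_rot: [[-0.907, 0.002, 0.42], [-0.42, -0.001, -0.907], [-0.002, -1.0, 0.002]]
ft_force: [0.1, 0.5, -1.4]
grip_width: 0.037
```

```bash
python3 - <<'E'
from h import *
o=env.observe(); print(o["position"],o["ft_force"],o["grip_width"],o["wrist_torque"])
d=get_image("side"); crop(d,(394,320),45,f"pics/side8.png",6)
E
```

```text
[ 0.57318004 -0.16659466  0.10316453] [ 0.08425198  0.48055142 -1.36944291] 0.037044656241870935 [ 0.01428314 -0.06322888 -0.02244427]
pics/side8.png origin 334 275 scale 6
```

View pics/side8.png

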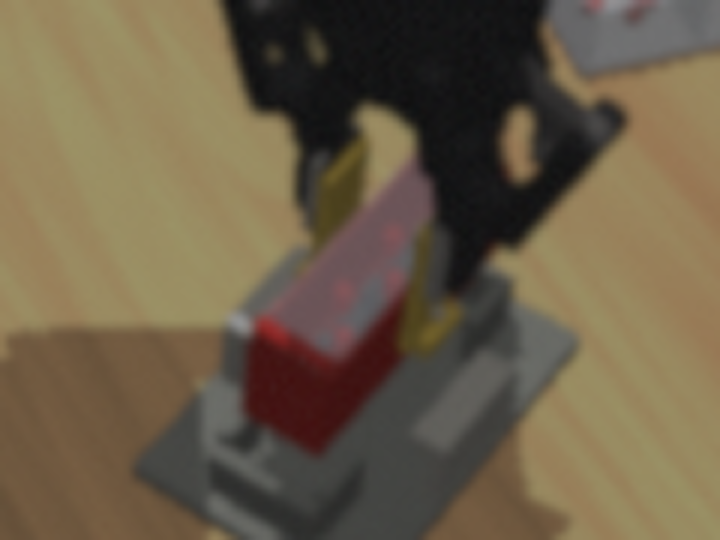

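The cassette is clear and upright with the lid shut. I'll finish the lift.

>>> carry_out(
  targets=[
    [[0.7,0,0,6,0,0,0],[0.7,0,0,14,0,0,0],[0.7,0,0,23,0,0,0],[0.7,0,0,32,0,0,0],[0.7,0,0,41,0,0,0],[0.7,0,0,50,0,0,0],[0.7,0,0,58,0,0,0],[0.7,0,0,63,0,0,0],[0.7,0,0,65,0,0,0],[0.7,0,0,65,0,0,0],[0.7,0,0,65,0,0,0],[0.7,0,0,65,0,0,0],[0.7,0,0,65,0,0,0]],
  ],
)

```text
time_s: 10.58
position: [0.5725, -0.1663, 0.166]
tool_rot: [[-0.907, -0.001, 0.42], [-0.42, 0.0, -0.907], [0.001, -1.0, -0.001]]
ft_force: [0.1, -0.2, -1.2]
grip_width: 0.0372
```

```bash
python3 - <<'E'
from h import *
o=env.observe(); print(o["time_s"],o["position"],o["ft_force"],o["grip_width"],o["wrist_torque"])
d=get_image("side"); crop(d,(394,290),50,f"pics/side9.png",6)
cv2.imwrite("pics/side9f.png",d["img"][:,:,::-1])
E
```

```text
10.5833 [ 0.57247152 -0.1662908   0.16604073] [ 0.12371232 -0.18941419 -1.23625786] 0.03719116899155799 [-0.00975177  0.03103645  0.01851288]
pics/side9.png origin 328 240 scale 6
```

View pics/side9.png

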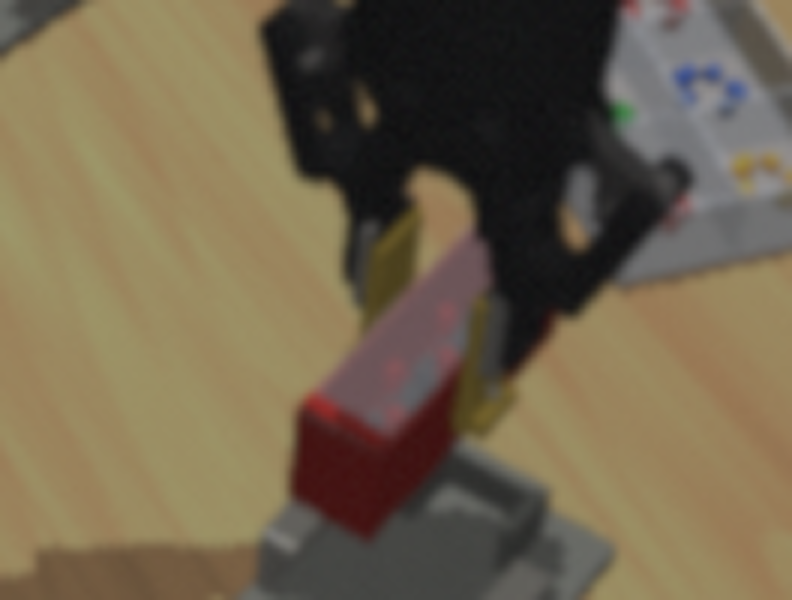

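View pics/side9f.png

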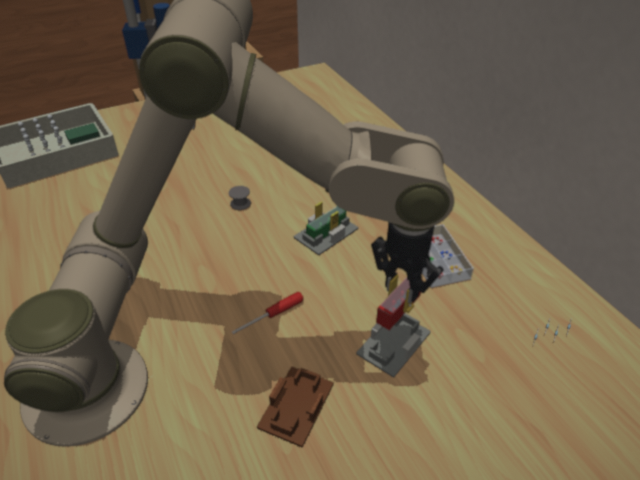

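```bash
python3 - <<'E'
from h import *
d=get_image("side");S=(328,240)
ex=np.array([.9075,.42]);ey=np.array([-.42,.9075]);c=np.array([.573,-.1664])
for h in(.090,.095,.1,.105):
    print(h,[((proj(d,[*(c+ex*x+ey*y),z+h])-S)*6).round() for x,y,z in((-.055,.015,.05),(-.055,-.015,.05),(-.055,-.015,.008),(-.055,.015,.008))])
o=env.observe();print(o["position"],o["grip_width"])
E
```

```text
0.09 [array([294., 423.]), array([378., 471.]), array([366., 561.]), array([284., 513.])]
0.095 [array([295., 412.]), array([379., 460.]), array([367., 550.]), array([285., 502.])]
0.1 [array([296., 401.]), array([381., 449.]), array([368., 540.]), array([286., 492.])]
0.105 [array([297., 390.]), array([382., 438.]), array([370., 529.]), array([288., 481.])]
[ 0.57252923 -0.16630004  0.16619762] 0.03700535445837391
```

The tray corners, seen at (308,400), (370,538) and (295,495), match a lift of 100 mm with the cassette upright. Handing in now.

```bash
python3 - <<'E'
from rig import env
print(env.close_job()); o=env.observe(); print(o["time_s"],o["position"],o["grip_width"],o["ft_force"])
E
```

```text
the job is handed in; nothing more can be done
None
the job is handed in; nothing more can be done
```

I pressed the red cassette's lid shut, pinched both yellow catches with a 40 N squeeze and lifted the cassette straight up. I then handed it in at about 11 s, still held by the catches.

**Last checks:**
- **Lid:** the fingertips reached 52 mm above the table when pressing, which is the shut height. The last measured press force was 9 N, and I pressed 0.8 mm further after that without a reading. The lid still looked shut in the last picture.
- **Height and attitude:** the tray corners in the side view fit a lift of about 100 mm, with the cassette upright to within a few millimetres.
- **Hold:** the force reading was a steady 1.2–1.4 N, about the cassette's weight. The grip was centred on the catches.
- **Other items:** the green cassette, screwdriver, spool and brown decoy look unmoved in the last side view. The parts box is partly hidden by the arm, but what shows also looks unmoved.

**Disagreement:** the gripper read 37 mm open instead of the 42 mm given for fully pinched catches. I didn't find out why, but the reading stayed steady through the lift.

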